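# Seat a plaster bat with a fragile pot in the loading jig

### The job

A bone-dry, unfired pot stands on a square plaster bat at the open end of the plywood loading jig. Slide the bat with its pot along the jig until it meets the end stop, then press the bat down, lift plate and all, until its top is flush with the jig's deck. Be gentle: never load the bat with more than 20 N, never touch or tip the pot, and leave the mug, the jar and the brush where they are.

Things in the scene. Friction and masses are not known exactly. Their poses are not given: they have to be found in the camera images.
- jig: Fixed plywood jig, 370 x 200 mm. Origin: centre of its underside; z up; +x = push direction. Deck 30 mm above the table from x = -185 (open end) to +15 mm; then a square recess to x = +169 mm, 154 mm wide, its floor the lift plate; then a 16 mm thick end stop. Fences (inner faces y = -77 and +77 mm) along deck and recess; fences and stop rise 10 mm above the deck.
- seat (a point): Point on the jig where the centre of the bat's top lies when the bat touches the end stop and is pressed flush: midway between the fences, 75 mm before the stop, at deck height (30 mm above the table). Jig frame (94, 0, 30) mm; same axes as the jig.
- lift_plate (a joint): Aluminium lift plate, 146 x 146 mm, filling the recess. 0 = raised, 0.5 mm below deck level, as at the start; 0.0115 m = fully down, a bat on it is then flush with the deck. Moves only straight down, against stiff friction (about 6 to 12 N of push with the bat on it); no spring, stays where it is left.
- bat: Loose square plaster bat, 150 x 150 x 12 mm, about 0.3 kg, lying on the deck between the fences with 2 mm of play on either side. Origin: centre of its underside; z up; its axes are parallel to the jig's.
- bat_top (a point): Centre of the bat's top face (12 mm above the bat's origin); same axes as the bat.
- pot: Loose fragile terracotta-coloured round pot, open at the top, 50 mm tall, foot 48 mm and belly 68 mm in diameter, about 0.12 kg, standing on the bat within 12 mm of its middle in each direction. Origin: centre of its underside; z up.
- mug: White mug, 80 mm in diameter, 85 mm tall, to the left of the jig. Bystander. Origin: centre of its underside.
- jar: Closed amber glass jar, 68 mm in diameter, 75 mm tall, to the right of the jig. Bystander. Origin: centre of its underside.
- brush: Brush, 190 mm long, lying on the table beyond the jig. Bystander. Origin: its middle, on its underside.

How it is judged:
By the outcome, as a careful person would: the job done as asked, in the order asked, and still so for the second after the job is handed in, with the robot touching nothing.
It also fails if it takes over 58 s, if anything falls off the work surface, if the arm or the gripper's body presses on something with over 40 N, if the wrist force passes 120 N, or if a joint passes its speed limit or range.

### The arm

A 6-joint arm with a two-finger parallel gripper is mounted at the origin on the work surface. World frame = base frame: x ahead of the robot, y to its left, z up, the work surface at z = 0. Lengths are in mm, angles in rad, forces in N, time in s.
With the tool pointing down it reaches from about 275 to 750 mm from the base axis. Payload 10.2 kg.
Tool frame: the origin (TCP) lies midway between the tips of the shut fingers; the grasp point (between the pads) lies 19 mm behind it; z points along the fingers, y is the line along which they close (so a half turn about z gives the same grasp; the last joint's range is limited). The gripper opens to 85 mm and grips with 20 to 120 N. Pads are 22 mm wide; open, the fingers measure 114 mm over their backs; the gripper's body (76 mm by 85 mm) begins 54 mm behind the grasp point. The pads swing forward as they close: fully open they stand 13 mm farther back than shut.
Start: joints at [1.109, 0.313, 1.498, -0, 1.331, -0.223], TCP at [124.194, 510.105, 231.294] pointing down, gripper open.
Joint ranges: [-2.94, 2.94], [-0.97, 2.17], [0.19, 2.56], [-1.23, 4.37], [0.02, 3.11], [-2.88, 2.88]. Speed limits (rad/s): [2.39, 2.39, 3.01, 3.14, 3.14, 3.14].

### API

Orientations are given as a unit quaternion [w, x, y, z].
In Python, from rig import ctrl, capture, camera_info gives the robot as it stands.
- The arm moves only by the tool apply_moves, never from a script. Its argument "targets" is a list of rows, each a list of 3 entries, a list of its own where there are three numbers: the finger opening in mm, from 0 to 85.4, then the shift along the world's x, y, z in mm, then the turn, a rotation vector about the world's x, y, z in degrees. In form: [[grip, [dx, dy, dz], [rx, ry, rz]], ...]. A call has 1 to 20 rows; each row is the pose to reach, as a shift and turn from the pose commanded when the call began; what a row does not reach only later rows make up. A row lasts 1/10 s, in which the tool goes at most 50 mm and 8.59 degrees, less where a joint would pass 70% of its speed; a pose out of reach is approached as far as the arm can. A call with a gripper value outside its range is refused whole. The fingers move at their own pace and stop on an object; "squeeze" is the grip in N (left out, the last holds). Time passes only in rows, so rows that repeat a pose let the fingers close. It gives the time, the measured TCP pose, the force, the opening and the grip force at its end, in the units of the state.
- ctrl.sense(): the state, without advancing time (a new reading comes with each control period).
- capture(name): name is "scene" or "top" or "wrist"; returns (picture, depth): 384x512x3 uint8, blue, green, red; 384x512 float32, mm along the optical axis (not along the pixel's ray), 0 where there is no reading.
- camera_info(name): a dict with "vfov" (degrees; the focal length in pixels is half the picture's height over the tangent of half this angle, whatever the lens; pixels are square), "cx", "cy" (the principal point, pixels), "extrinsics" (4x4, takes a point from camera to world coordinates). Camera axes: x right, y down, z forward; pixel columns grow to the right and rows downward; lengths in mm; the calibration is good to about 2 mm. A picture is of the moment at which its call begins: read the wrist's pose just before it. camera_info takes no time and is no camera call; for the wrist camera it gives the pose at the moment of the call.
- ctrl.finish_job(): hands the job in; it is judged then, once.
The state is a dict: "time_s": time; "joints": joint angles; "dq": joint speeds; "tau": joint torques, N m; "eef_pos": TCP position; "ee_rot": TCP orientation; "force": force on the tool from outside, world axes, zero at the start; "wrist_torque": the same for the moment, N m; "grip_width": opening from 0.0 (shut) to 1.0 (fully open); "grip_force": force on a finger pad.
Only numpy, scipy, OpenCV 4.12 (cv2) and the standard library are available. Lean on these libraries where they do the work, as an engineer would, in place of code of your own. Each camera call takes 0.05 s, during which the arm holds its last target. There are 200 camera calls.

## Working session

There is one attempt and no reset: what is moved stays moved. The work goes in short steps, Python scripts to look and compute and a tool call to move; the robot and the scene stay as the last step left them, time stands still between calls to the robot, and variables do not carry over. Pictures are saved under pics/ and viewed, at most 10 in all, crops included, and the job is handed in when it is done.

Besides the shell and the picture viewer there is one more tool, called after "Request:" by a JSON object that holds its "method" and its "body", one argument or row to a line. apply_moves: Moves the arm, as the interface text tells. Its arguments: {"type":"object","properties":{"targets":{"type":"array","items":{"type":"array"}},"squeeze":{"type":"number"}},"required":["targets"]}

```bash
mkdir -p pics
cat > h.py <<'E'
import numpy as np, cv2
from rig import ctrl, capture, camera_info
def K(n):
    i=camera_info(n); return 192/np.tan(np.radians(i["vfov"])/2), i["cx"], i["cy"], np.array(i["extrinsics"])
def cloud(n,d):
    f,cx,cy,T=K(n); v,u=np.mgrid[:384,:512]
    P=np.stack([(u-cx)/f*d,(v-cy)/f*d,d],-1); return P@T[:3,:3].T+T[:3,3]
def ray(n,uv,z):
    f,cx,cy,T=K(n); uv=np.atleast_2d(uv)
    D=np.c_[(uv[:,0]-cx)/f,(uv[:,1]-cy)/f,np.ones(len(uv))]@T[:3,:3].T
    o=T[:3,3]; return o+D*((z-o[2])/D[:,2])[:,None]
E
python3 - <<'E'
from h import *
for n in ("top","scene"):
    im,d=capture(n); cv2.imwrite(f"pics/{n}.png",im); np.save(n+"d.npy",d); i=camera_info(n); print(n,i["vfov"],np.round(i["extrinsics"],2).tolist())
s=ctrl.sense(); print(s)
E
```

```text
top 46.94183280593795 [[-0.01, -0.98, 0.19, 388.23], [-1.0, 0.01, 0.01, 12.0], [-0.01, -0.19, -0.98, 1313.62], [0.0, 0.0, 0.0, 1.0]]
scene 53.55108554551349 [[-0.53, 0.54, -0.65, 1396.43], [0.85, 0.34, -0.4, 492.8], [0.01, -0.77, -0.64, 797.78], [0.0, 0.0, 0.0, 1.0]]
{'time_s': 0.1, 'joints': array([ 1.10860937e+00,  3.13358440e-01,  1.49834195e+00, -1.06347463e-05,
        1.33100809e+00, -2.23397915e-01]), 'dq': array([ 0.00035685, -0.0011912 , -0.00228335,  0.00201293, -0.00107866,
       -0.00011648]), 'tau': array([ 1.68405171e-03, -4.12906337e+01, -2.60144788e+01, -2.20526440e-04,
        3.10980657e-03, -2.43610691e-05]), 'eef_pos': array([124.0862022 , 509.89229273, 230.81773853]), 'ee_rot': array([-1.82660733e-04,  1.19109784e-01,  9.92880934e-01, -5.27189322e-04]), 'force': array([-0.31049192, -0.15188258,  0.30104072]), 'wrist_torque': array([0.04074762, 0.05231466, 0.03682509]), 'grip_force': 0.0, 'grip_width': 1.0021373570251073}
```

View pics/top.png

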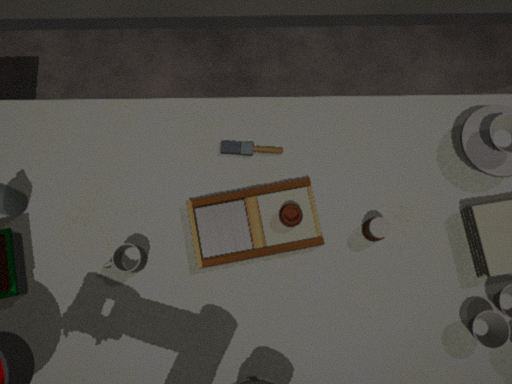

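View pics/scene.png

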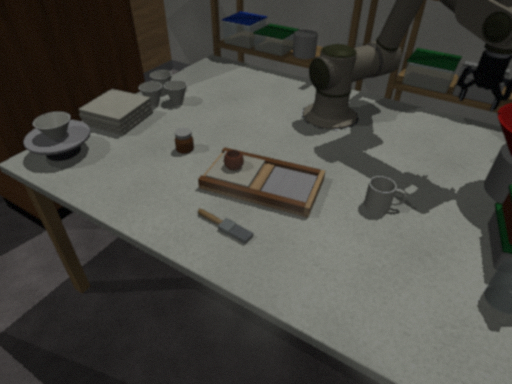

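The top view shows the jig at cols 188–323, rows 178–267. The end stop is on the left (col ~195). The bat and pot are on the right, with the pot near (290,214), so the push direction is roughly world +y. Mug is at (127,258), jar at (376,229) and brush at (250,148).

Run:
```python
from h import *
im=cv2.imread("pics/top.png"); d=np.load("topd.npy"); C=cloud("top",d)
print("table z",np.median(C[280:300,330:360,2]))
hsv=cv2.cvtColor(im,cv2.COLOR_BGR2HSV)
for uv in [(270,187),(290,248),(215,230),(192,205),(255,220),(315,205),(270,210),(290,214),(320,225)]:
    print(uv,hsv[uv[1],uv[0]],np.round(C[uv[1],uv[0]],1))
roi=np.zeros((384,512),bool); roi[165:280,175:335]=1
# jig outline: saturated wood or height
m=(roi&(C[...,2]>20)&(C[...,2]<70)).astype(np.uint8)
P=C[m>0]; r=cv2.minAreaRect(P[:,:2].astype(np.float32)); print("jig depth rect",r)
b=(roi&(C[...,2]>36)&(C[...,2]<47)&(hsv[...,1]<90)&(hsv[...,2]>100)).astype(np.uint8)*255
w=(roi&(hsv[...,1]>110)).astype(np.uint8)*255
cv2.imwrite("pics/m.png",cv2.resize(np.hstack([im[165:280,175:335],cv2.merge([w]*3)[165:280,175:335],cv2.merge([m*255]*3)[165:280,175:335]]),None,fx=1.66,fy=1.66))
c=cv2.resize(im[165:280,175:335],None,fx=5,fy=5,interpolation=cv2.INTER_CUBIC); cv2.imwrite("pics/c.png",cv2.convertScaleAbs(c,alpha=1.4))
```

```text
table z 0.7760051823338472
(270, 187) [ 14 193  74] [653.7 -50.2  38.2]
(290, 248) [ 12 165  74] [ 474.6 -104.1   37.4]
(215, 230) [  9  17 104] [529.3 111.9  30.6]
(192, 205) [ 12 133  73] [602.3 178.8  39.1]
(255, 220) [ 21 126 107] [557.3  -4.8  31. ]
(315, 205) [14 49 98] [ 604.3 -185.7    3.8]
(270, 210) [ 33  29 107] [584.4 -48.6  44. ]
(290, 214) [ 11 183  74] [ 571.3 -105.8   49.3]
(320, 225) [ 25  31 106] [ 544.6 -199.    -1.8]
jig depth rect ((552.2681274414062, -2.254852294921875), (200.83616638183594, 370.70501708984375), 10.249640464782715)
```

View pics/c.png

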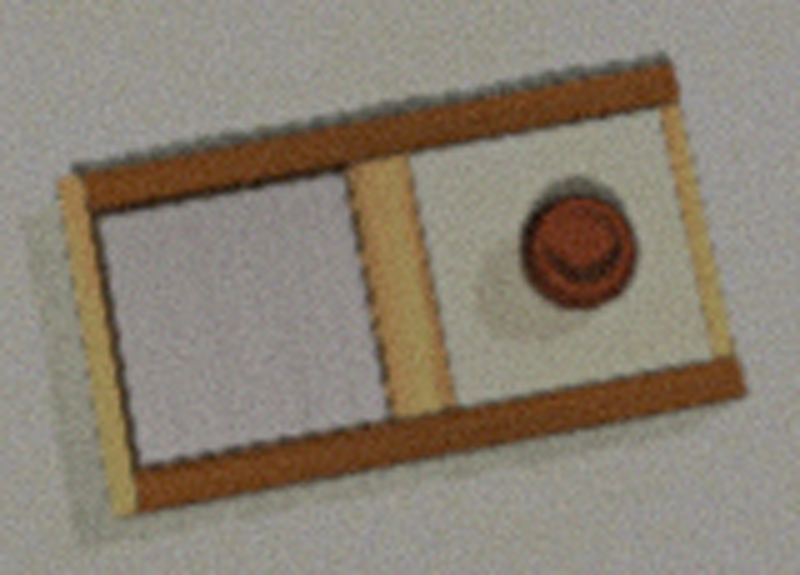

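The crop shows the bat's rear edge from (660,108) to (715,358) and its front edge from (412,155) to (455,405). The pot is round at (580,245). A strip of deck shows behind the bat.

Run:
```python
from h import *
im=cv2.imread("pics/top.png"); C=cloud("top",np.load("topd.npy")); hsv=cv2.cvtColor(im,cv2.COLOR_BGR2HSV)
a=np.radians(10.25); u=np.array([-np.sin(a),np.cos(a)]); v=np.array([-u[1],u[0]]); c0=np.array([552.3,-2.3])
def J(p): q=p[:,:2]-c0; return np.round(np.c_[q@u,q@v],1)
px=np.array([(660,108),(715,358),(412,155),(455,405)])/5-0.4+np.array([175,165])
print("bat corners jig",J(ray("top",px,42)).tolist())
px=np.array([(65,175),(125,515),(675,60),(745,395)])/5-0.4+np.array([175,165])
print("jig corners z40",J(ray("top",px,40)).tolist())
S=(hsv[...,1]>110); S[:185]=0;S[240:]=0;S[:,:272]=0;S[:,306:]=0
n,l,st,ce=cv2.connectedComponentsWithStats(S.astype(np.uint8)); k=l[214,290]
P=C[l==k]; print("pot n",len(P),"z",np.percentile(P[:,2],[5,50,95]).round(1))
T=P[P[:,2]>75]; print(len(T), J((T.min(0)+T.max(0))[None]/2), "ray", J(ray("top",ce[k],65)), st[k], "size", J(P).min(0),J(P).max(0))
s=u*(-185-30)+c0; print("start",s,"u",u,"seat",c0+94*u)
```

```text
bat corners jig [[-170.8, -72.6], [-170.6, 76.7], [-22.5, -72.5], [-18.7, 75.0]]
jig corners z40 [[179.3, -99.5], [177.5, 100.7], [-186.0, -99.6], [-183.1, 100.5]]
pot n 389 z [45.9 56.1 95. ]
180 [[-46.6  70.5]] ray [[-103.9    4.4]] [280 204  22  23 389] size [-132.   -24.4] [ 43.3 158.9]
start [ 590.55786228 -213.86874999] u [-0.17794355  0.9840407 ] seat [535.57330673  90.19982558]
```

Request:
{"method": "apply_moves", "body": {
  "targets": [
    [0,[15,-20,0],[0,0,1]],
    [0,[40,-60,0],[0,0,3]],
    [0,[66,-103,0],[0,0,5]],
    [0,[93,-145,0],[0,0,7]],
    [0,[120,-187,0],[0,0,9]],
    [0,[147,-229,0],[0,0,11]],
    [0,[175,-271,0],[0,0,13]],
    [0,[202,-313,0],[0,0,14]],
    [0,[229,-355,0],[0,0,15]],
    [0,[256,-397,0],[0,0,16]],
    [0,[283,-439,0],[0,0,17]],
    [0,[310,-481,0],[0,0,18]],
    [0,[337,-523,0],[0,0,19]],
    [0,[364,-565,0],[0,0,20]],
    [0,[391,-607,0],[0,0,21]],
    [0,[418,-649,0],[0,0,22]],
    [0,[440,-684,0],[0,0,23]],
    [0,[457,-710,0],[0,0,24]],
    [0,[466,-724,0],[0,0,24]],
    [0,[466,-724,0],[0,0,24]]
  ]
}}

```text
time_s: 2.1
eef_pos: [590.4, -215.5, 230.0]
ee_rot: [-0.001, -0.089, 0.996, 0.0]
force: [-0.5, 0.3, -0.4]
grip_width: 0.0
grip_force: 0.0
```

Run:
```python
from h import *
s=ctrl.sense(); print(s["time_s"],s["eef_pos"],s["ee_rot"],s["force"],s["joints"])
im,d=capture("wrist"); i=camera_info("wrist"); print(np.round(i["extrinsics"],2).tolist(),i["vfov"]); cv2.imwrite("pics/w.png",im); np.save("wd.npy",d)
np.save("wC.npy",cloud("wrist",d))
```

```text
2.1 [ 590.38953918 -215.46039004  229.9748577 ] [-6.51345817e-04 -8.90109696e-02  9.96030366e-01  3.63707118e-04] [-0.53200294  0.2677475  -0.41531918] [-5.35979411e-01  5.48856005e-01  1.15260898e+00 -1.73904907e-04
  1.44160969e+00 -2.28501111e+00]
[[-0.18, 0.94, 0.28, 519.44], [0.98, 0.17, 0.05, -227.88], [0.0, 0.28, -0.96, 373.76], [0.0, 0.0, 0.0, 1.0]] 66.79513016144664
```

View pics/w.png

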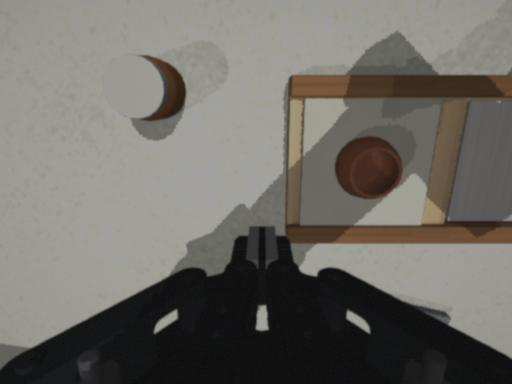

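The wrist view shows the jig's open end: outer fence corners at (291,76) and (287,242), bat rear corners at (303,98) and (299,226), and pot at (369,167). The view agrees with the estimated yaw.

Run:
```python
from h import *
C=np.load("wC.npy"); a=np.radians(10.25); u=np.array([-np.sin(a),np.cos(a)]); v=np.array([-u[1],u[0]]); c0=np.array([552.3,-2.3])
def J(p): q=p[:,:2]-c0; return np.round(np.c_[q@u,q@v],1)
print("fence corners",J(ray("wrist",[(291,76),(287,242),(511,76),(511,243)],40)).tolist())
print("bat",J(ray("wrist",[(303,98),(299,226),(441,98),(424,224)],42)).tolist())
print("heights",C[160,320,2],C[87,330,2],C[160,455,2])
im=cv2.imread("pics/w.png"); h=cv2.cvtColor(im,cv2.COLOR_BGR2HSV); m=np.zeros((384,512),bool); m[130:205,325:415]=(h[...,1]>120)[130:205,325:415]
P=C[m]; T=P[P[:,2]>82]; q=J(T); print("rim",len(T),T[:,2].max(),q.min(0),q.max(0)); q=J(P[P[:,2]>48]); print("pot",q.min(0),q.max(0))
s=ctrl.sense(); print("tcp jig",J(s["eef_pos"][None]))
```

```text
fence corners [[-184.2, 99.6], [-183.7, -96.8], [52.0, 99.6], [100.1, -98.3]]
bat [[-170.7, 77.0], [-169.6, -74.0], [-20.4, 77.0], [-15.5, -71.4]]
heights 43.72981575469612 41.27045044348722 30.72467804784901
rim 1098 373.7563248891803 [-216.1  -20. ] [-77.5  72.5]
pot [-216.1  -24.4] [-72.8  72.5]
tcp jig [[-215.2    0.6]]
```

Request:
{"method": "apply_moves", "body": {
  "targets": [
    [0,[0,0,-20],[0,0,0]],
    [0,[0,0,-60],[0,0,0]],
    [0,[0,0,-100],[0,0,0]],
    [0,[0,0,-140],[0,0,0]],
    [0,[0,0,-170],[0,0,0]],
    [0,[0,0,-186],[0,0,0]],
    [0,[0,0,-194],[0,0,0]],
    [0,[0,0,-194],[0,0,0]],
    [0,[0,0,-194],[0,0,0]]
  ]
}}

```text
time_s: 3.05
eef_pos: [590.6, -213.8, 38.5]
ee_rot: [0.001, -0.09, 0.996, -0.0]
force: [1.0, -0.7, 0.4]
grip_width: -0.001
grip_force: 0.0
```

Request:
{"method": "apply_moves", "body": {
  "targets": [
    [0,[-1,5,-2],[0,0,0]],
    [0,[-2,10,-2],[0,0,0]],
    [0,[-3,15,-2],[0,0,0]],
    [0,[-4,20,-2],[0,0,0]],
    [0,[-4,20,-2],[0,0,0]],
    [0,[-4,20,-2],[0,0,0]]
  ]
}}

```text
time_s: 3.65
eef_pos: [586.3, -193.8, 35.4]
ee_rot: [0.0, -0.09, 0.996, -0.0]
force: [0.3, -0.8, -0.5]
grip_width: 0.001
grip_force: 0.0
```

Request:
{"method": "apply_moves", "body": {
  "targets": [
    [0,[-0.2,1,0],[0,0,0]],
    [0,[-0.4,2,0],[0,0,0]],
    [0,[-0.5,3,0],[0,0,0]],
    [0,[-0.7,4,0],[0,0,0]],
    [0,[-0.9,5,0],[0,0,0]],
    [0,[-1.1,6,0],[0,0,0]],
    [0,[-1.3,7,0],[0,0,0]],
    [0,[-1.4,8,0],[0,0,0]],
    [0,[-1.6,9,0],[0,0,0]],
    [0,[-1.8,10,0],[0,0,0]],
    [0,[-2.0,11,0],[0,0,0]],
    [0,[-2.2,12,0],[0,0,0]],
    [0,[-2.3,13,0],[0,0,0]],
    [0,[-2.5,14,0],[0,0,0]],
    [0,[-2.7,15,0],[0,0,0]],
    [0,[-2.9,16,0],[0,0,0]]
  ]
}}

```text
time_s: 5.25
eef_pos: [583.5, -178.0, 35.6]
ee_rot: [0.0, -0.09, 0.996, -0.0]
force: [0.3, -1.4, 1.9]
grip_width: 0.001
grip_force: 1.1
```

Request:
{"method": "apply_moves", "body": {
  "targets": [
    [0,[-0.2,1,0],[0,0,0]],
    [0,[-0.5,2.5,0],[0,0,0]],
    [0,[-0.8,4.5,0],[0,0,0]],
    [0,[-1.2,6.5,0],[0,0,0]],
    [0,[-1.5,8.5,0],[0,0,0]],
    [0,[-1.9,10.5,0],[0,0,0]],
    [0,[-2.3,12.5,0],[0,0,0]],
    [0,[-2.6,14.5,0],[0,0,0]],
    [0,[-3.0,16.5,0],[0,0,0]],
    [0,[-3.3,18.5,0],[0,0,0]],
    [0,[-3.7,20.5,0],[0,0,0]],
    [0,[-4.1,22.5,0],[0,0,0]],
    [0,[-4.4,24.5,0],[0,0,0]],
    [0,[-4.8,26.5,0],[0,0,0]],
    [0,[-5.2,28.5,0],[0,0,0]],
    [0,[-5.5,30.5,0],[0,0,0]],
    [0,[-5.9,32.5,0],[0,0,0]],
    [0,[-6.2,34.5,0],[0,0,0]],
    [0,[-6.5,36,0],[0,0,0]],
    [0,[-6.7,37,0],[0,0,0]]
  ]
}}

```text
time_s: 7.25
eef_pos: [576.8, -141.1, 35.5]
ee_rot: [0.0, -0.09, 0.996, -0.0]
force: [-0.0, -5.3, 3.3]
grip_width: -0.001
grip_force: 3.3
```

Run:
```python
from h import *
s=ctrl.sense(); print(s["eef_pos"],s["force"],s["grip_force"])
im,d=capture("top"); cv2.imwrite("pics/c2.png",cv2.convertScaleAbs(cv2.resize(im[165:280,175:335],None,fx=5,fy=5,interpolation=cv2.INTER_CUBIC),alpha=1.4))
```

```text
[ 576.78704207 -141.12013291   35.54252827] [-0.0466916  -5.30005986  3.31683619] 3.3435784269022406
```

View pics/c2.png

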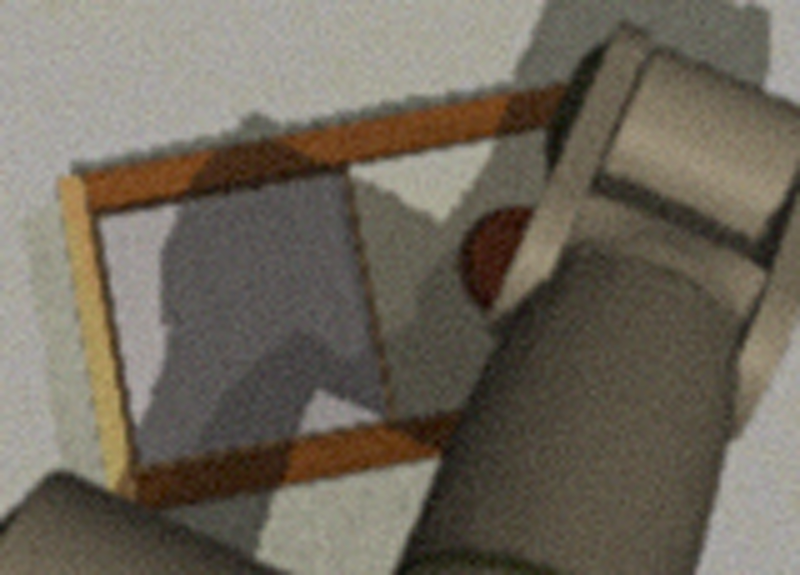

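Request:
{"method": "apply_moves", "body": {
  "targets": [
    [0,[-0.2,1,0],[0,0,0]],
    [0,[-0.5,2.5,0],[0,0,0]],
    [0,[-0.8,4.5,0],[0,0,0]],
    [0,[-1.2,6.9,0],[0,0,0]],
    [0,[-1.7,9.3,0],[0,0,0]],
    [0,[-2.1,11.7,0],[0,0,0]],
    [0,[-2.5,14.1,0],[0,0,0]],
    [0,[-3.0,16.5,0],[0,0,0]],
    [0,[-3.4,18.9,0],[0,0,0]],
    [0,[-3.8,21.3,0],[0,0,0]],
    [0,[-4.3,23.7,0],[0,0,0]],
    [0,[-4.7,26.1,0],[0,0,0]],
    [0,[-5.2,28.5,0],[0,0,0]],
    [0,[-5.6,30.9,0],[0,0,0]],
    [0,[-6.0,33.3,0],[0,0,0]],
    [0,[-6.5,35.7,0],[0,0,0]],
    [0,[-6.9,38.1,0],[0,0,0]],
    [0,[-7.3,40.5,0],[0,0,0]],
    [0,[-7.7,42.5,0],[0,0,0]],
    [0,[-7.9,43.5,0],[0,0,0]]
  ]
}}

```text
time_s: 9.3
eef_pos: [568.9, -97.6, 35.6]
ee_rot: [0.0, -0.09, 0.996, -0.0]
force: [0.8, -5.4, 2.9]
grip_width: -0.001
grip_force: 3.5
```

Request:
{"method": "apply_moves", "body": {
  "targets": [
    [0,[-0.2,1,0],[0,0,0]],
    [0,[-0.5,2.5,0],[0,0,0]],
    [0,[-0.8,4.5,0],[0,0,0]],
    [0,[-1.2,6.9,0],[0,0,0]],
    [0,[-1.7,9.3,0],[0,0,0]],
    [0,[-2.1,11.7,0],[0,0,0]],
    [0,[-2.5,14.1,0],[0,0,0]],
    [0,[-3.0,16.5,0],[0,0,0]],
    [0,[-3.4,18.9,0],[0,0,0]],
    [0,[-3.8,21.3,0],[0,0,0]],
    [0,[-4.3,23.7,0],[0,0,0]],
    [0,[-4.7,26.1,0],[0,0,0]],
    [0,[-5.2,28.5,0],[0,0,0]],
    [0,[-5.6,30.9,0],[0,0,0]],
    [0,[-6.0,33.3,0],[0,0,0]],
    [0,[-6.5,35.7,0],[0,0,0]],
    [0,[-6.9,38.1,0],[0,0,0]],
    [0,[-7.3,40.5,0],[0,0,0]],
    [0,[-7.7,42.5,0],[0,0,0]],
    [0,[-7.9,43.5,0],[0,0,0]]
  ]
}}

```text
time_s: 11.3
eef_pos: [560.9, -54.1, 35.5]
ee_rot: [0.0, -0.09, 0.996, -0.0]
force: [1.6, -6.5, 3.8]
grip_width: -0.004
grip_force: 3.6
```

Request:
{"method": "apply_moves", "body": {
  "targets": [
    [0,[-0.2,1,0],[0,0,0]],
    [0,[-0.5,2.5,0],[0,0,0]],
    [0,[-0.8,4.5,0],[0,0,0]],
    [0,[-1.2,6.9,0],[0,0,0]],
    [0,[-1.7,9.3,0],[0,0,0]],
    [0,[-2.1,11.7,0],[0,0,0]],
    [0,[-2.5,14.1,0],[0,0,0]],
    [0,[-3.0,16.5,0],[0,0,0]],
    [0,[-3.4,18.9,0],[0,0,0]],
    [0,[-3.8,21.3,0],[0,0,0]],
    [0,[-4.3,23.7,0],[0,0,0]],
    [0,[-4.7,26.1,0],[0,0,0]],
    [0,[-5.2,28.5,0],[0,0,0]],
    [0,[-5.6,30.9,0],[0,0,0]],
    [0,[-6.0,33.3,0],[0,0,0]],
    [0,[-6.5,35.7,0],[0,0,0]],
    [0,[-6.9,38.1,0],[0,0,0]],
    [0,[-7.3,40.5,0],[0,0,0]],
    [0,[-7.6,42,0],[0,0,0]],
    [0,[-7.6,42,0],[0,0,0]]
  ]
}}

```text
time_s: 13.3
eef_pos: [553.3, -12.0, 35.6]
ee_rot: [0.0, -0.09, 0.996, -0.0]
force: [1.1, -4.6, 3.9]
grip_width: -0.002
grip_force: 3.4
```

Run:
```python
from h import *
im,d=capture("wrist"); cv2.imwrite("pics/w2.png",im); C=cloud("wrist",d); np.save("wC2.npy",C)
im,d=capture("scene"); cv2.imwrite("pics/s2.png",cv2.resize(im[100:260,170:360],None,fx=3.1,fy=3.1,interpolation=cv2.INTER_CUBIC))
```

```text
(no output)
```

View pics/w2.png

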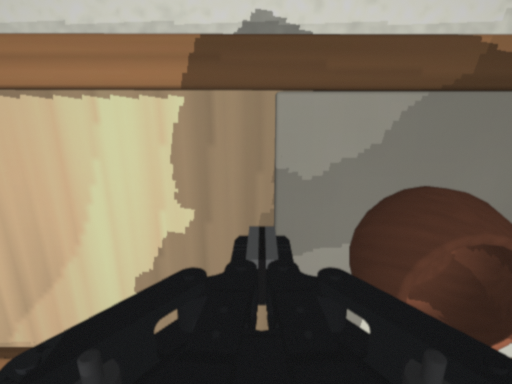

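The view shows the bat's rear edge at col 276, rows 92–225, with the finger against it. The pot still stands at (430,265), well clear of the fingers.

Run:
```python
from h import *
a=np.radians(10.25); u=np.array([-np.sin(a),np.cos(a)]); v=np.array([-u[1],u[0]]); c0=np.array([552.3,-2.3])
def J(p): q=p[:,:2]-c0; return np.round(np.c_[q@u,q@v],1)
print("bat rear",J(ray("wrist",[(276,94),(274,220)],41.8)).tolist(),"tcp",J(ctrl.sense()["eef_pos"][None]))
C=cloud("wrist",capture("wrist")[1]); print(C[120,330],C[160,420],C[150,240])
im,d=capture("scene"); C=cloud("scene",d); h=cv2.cvtColor(im,cv2.COLOR_BGR2HSV)
```

```text
bat rear [[-4.1, 76.2], [-4.2, 15.3]] tcp [[-9.7  0.7]]
[484.74009713   6.38405902  43.12259444] [495.05387632  52.78534788  43.03712319] [507.72966594 -32.27333937  30.51441168]
```

View pics/s2.png

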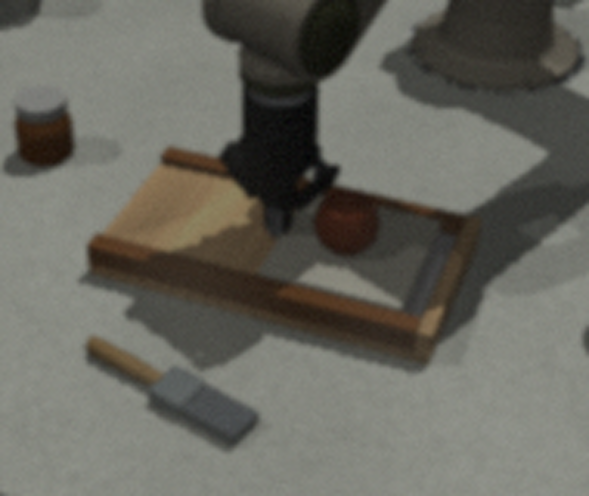

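The bat's rear edge is at jig x ≈ -4, so about 23 mm remains to the stop.

Request:
{"method": "apply_moves", "body": {
  "targets": [
    [0,[-0.2,1,0],[0,0,0]],
    [0,[-0.5,2.5,0],[0,0,0]],
    [0,[-0.7,4,0],[0,0,0]],
    [0,[-1.0,5.5,0],[0,0,0]],
    [0,[-1.3,7,0],[0,0,0]],
    [0,[-1.5,8.5,0],[0,0,0]],
    [0,[-1.8,10,0],[0,0,0]],
    [0,[-2.1,11.5,0],[0,0,0]],
    [0,[-2.4,13,0],[0,0,0]],
    [0,[-2.6,14.5,0],[0,0,0]],
    [0,[-2.9,16,0],[0,0,0]],
    [0,[-3.1,17,0],[0,0,0]],
    [0,[-3.3,18,0],[0,0,0]],
    [0,[-3.3,18,0],[0,0,0]]
  ]
}}

```text
time_s: 14.9
eef_pos: [549.8, 6.2, 35.2]
ee_rot: [-0.0, -0.09, 0.996, 0.0]
force: [-0.0, -2.8, 3.8]
grip_width: -0.002
grip_force: 1.8
```

Request:
{"method": "apply_moves", "body": {
  "targets": [
    [0,[-0.1,0.5,0],[0,0,0]],
    [0,[-0.2,1,0],[0,0,0]],
    [0,[-0.3,1.5,0],[0,0,0]],
    [0,[-0.4,2,0],[0,0,0]]
  ]
}}

```text
time_s: 15.3
eef_pos: [549.4, 8.1, 35.2]
ee_rot: [-0.0, -0.09, 0.996, 0.0]
force: [0.4, -4.9, 2.1]
grip_width: 0.0
grip_force: 2.3
```

Request:
{"method": "apply_moves", "body": {
  "targets": [
    [0,[-0.1,0.4,0],[0,0,0]],
    [0,[-0.1,0.8,0],[0,0,0]]
  ]
}}

```text
time_s: 15.5
eef_pos: [549.3, 9.0, 35.2]
ee_rot: [-0.0, -0.09, 0.996, 0.0]
force: [-0.2, -4.9, 1.7]
grip_width: 0.0
grip_force: 2.3
```

Request:
{"method": "apply_moves", "body": {
  "targets": [
    [0,[-0.1,0.3,0],[0,0,0]],
    [0,[-0.1,0.6,0],[0,0,0]]
  ]
}}

```text
time_s: 15.7
eef_pos: [549.2, 9.6, 35.2]
ee_rot: [-0.0, -0.09, 0.996, 0.0]
force: [1.0, -3.8, 1.7]
grip_width: 0.003
grip_force: 2.2
```

Request:
{"method": "apply_moves", "body": {
  "targets": [
    [0,[0,0.3,0],[0,0,0]],
    [0,[-0.1,0.6,0],[0,0,0]]
  ]
}}

```text
time_s: 15.9
eef_pos: [549.2, 9.8, 35.2]
ee_rot: [-0.0, -0.09, 0.996, -0.0]
force: [0.2, -6.6, 2.7]
grip_width: 0.003
grip_force: 3.7
```

Request:
{"method": "apply_moves", "body": {
  "targets": [
    [0,[0,0.3,0],[0,0,0]],
    [0,[-0.1,0.6,0],[0,0,0]]
  ]
}}

```text
time_s: 16.1
eef_pos: [549.1, 10.0, 35.2]
ee_rot: [-0.0, -0.09, 0.996, -0.001]
force: [-0.4, -10.3, 1.8]
grip_width: -0.002
grip_force: 5.1
```

The bat has met the stop: about 10 N with the motion stalled. Next I back off, lift, turn the fingers across the jig, and come down on the bat's rear band clear of the pot.

Request:
{"method": "apply_moves", "body": {
  "targets": [
    [0,[0.4,-2,0],[0,0,0]],
    [0,[1.1,-6,0],[0,0,0]],
    [0,[1.1,-6,5],[0,0,0]],
    [0,[1.1,-6,30],[0,0,0]],
    [0,[1.1,-6,60],[0,0,0]],
    [0,[1.1,-6,85],[0,0,0]],
    [0,[2,-6,90],[0,0,-8]],
    [0,[4,-4,90],[0,0,-16]],
    [0,[6,-2,90],[0,0,-24]],
    [0,[8,0,90],[0,0,-32]],
    [0,[10,3,90],[0,0,-40]],
    [0,[13,6,90],[0,0,-48]],
    [0,[16,10,90],[0,0,-56]],
    [0,[19,14,90],[0,0,-64]],
    [0,[22,18,90],[0,0,-72]],
    [0,[25,22,90],[0,0,-80]],
    [0,[26.8,24.8,90],[0,0,-86]],
    [0,[26.8,24.8,90],[0,0,-90]],
    [0,[26.8,24.8,90],[0,0,-90]],
    [0,[26.8,24.8,90],[0,0,-90]]
  ]
}}

```text
time_s: 18.1
eef_pos: [575.8, 35.7, 125.4]
ee_rot: [-0.0, 0.64, 0.768, 0.0]
force: [0.7, 0.2, -0.1]
grip_width: -0.006
grip_force: 0.0
```

Run:
```python
from h import *
a=np.radians(10.25); u=np.array([-np.sin(a),np.cos(a)]); v=np.array([-u[1],u[0]]); c0=np.array([552.3,-2.3])
s=ctrl.sense(); q=s["eef_pos"][:2]-c0; print(s["eef_pos"],q@u,q@v,s["force"],s["joints"][5])
im,d=capture("wrist"); cv2.imwrite("pics/w3.png",im)
```

```text
[575.7715931   35.66606    125.36690028] 33.18352967562181 -29.852818174693816 [ 0.65810557  0.22497799 -0.08945977] -0.3234263933825937
```

View pics/w3.png

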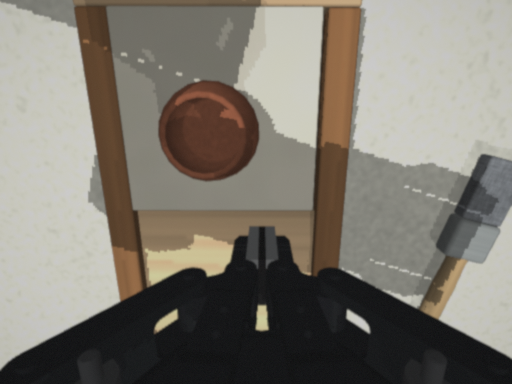

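The view shows the bat's rear edge at row 210, cols 133–312, its front edge against the stop at row ~6, and the pot standing at (209,130).

Run:
```python
from h import *
a=np.radians(10.25); u=np.array([-np.sin(a),np.cos(a)]); v=np.array([-u[1],u[0]]); c0=np.array([552.3,-2.3])
def J(p): q=p[:,:2]-c0; return np.round(np.c_[q@u,q@v],1).tolist()
print("rear",J(ray("wrist",[(135,210),(310,210)],41.5)),"front/stop",J(ray("wrist",[(150,6.5),(300,6.5)],41)))
print("pot rim centre",J(ray("wrist",[(209,115)],91)),"belly",J(ray("wrist",[(160,133),(258,133),(209,181)],67)))
```

```text
rear [[18.1, 75.3], [18.5, -70.3]] front/stop [[167.4, 47.2], [167.7, -56.1]]
pot rim centre [[97.1, 1.3]] belly [[84.0, 39.6], [84.2, -27.4], [50.1, 7.8]]
```

Request:
{"method": "apply_moves", "body": {
  "targets": [
    [0,[0,0,-10],[0,0,0]],
    [0,[0,0,-25],[0,0,0]],
    [0,[0,0,-40],[0,0,0]],
    [0,[0,0,-55],[0,0,0]],
    [0,[0,0,-65],[0,0,0]],
    [0,[0,0,-71],[0,0,0]],
    [0,[0,0,-75],[0,0,0]],
    [0,[0,0,-77],[0,0,0]],
    [0,[0,0,-77],[0,0,0]],
    [0,[0,0,-77],[0,0,0]]
  ]
}}

```text
time_s: 19.15
eef_pos: [576.1, 35.5, 48.7]
ee_rot: [0.0, 0.641, 0.768, 0.0]
force: [-0.3, -0.2, 1.3]
grip_width: -0.006
grip_force: 0.0
```

Request:
{"method": "apply_moves", "body": {
  "targets": [
    [0,[0,0,-0.8],[0,0,0]],
    [0,[0,0,-1.6],[0,0,0]],
    [0,[0,0,-2.4],[0,0,0]],
    [0,[0,0,-3.2],[0,0,0]],
    [0,[0,0,-4],[0,0,0]],
    [0,[0,0,-4],[0,0,0]]
  ]
}}

```text
time_s: 19.75
eef_pos: [575.8, 35.5, 44.1]
ee_rot: [-0.0, 0.641, 0.768, -0.0]
force: [-0.7, -0.3, -0.4]
grip_width: 0.002
grip_force: 0.0
```

Request:
{"method": "apply_moves", "body": {
  "targets": [
    [0,[0,0,-0.4],[0,0,0]],
    [0,[0,0,-0.8],[0,0,0]],
    [0,[0,0,-1.2],[0,0,0]]
  ]
}}

```text
time_s: 20.05
eef_pos: [575.9, 35.5, 43.1]
ee_rot: [0.0, 0.641, 0.768, 0.0]
force: [-0.4, -0.2, 0.6]
grip_width: -0.002
grip_force: 0.0
```

Request:
{"method": "apply_moves", "body": {
  "targets": [
    [0,[0,0,-0.3],[0,0,0]],
    [0,[0,0,-0.6],[0,0,0]],
    [0,[0,0,-0.9],[0,0,0]],
    [0,[0,0,-1.2],[0,0,0]]
  ]
}}

```text
time_s: 20.45
eef_pos: [575.9, 35.5, 41.9]
ee_rot: [-0.0, 0.641, 0.768, -0.0]
force: [-0.2, 0.2, 0.1]
grip_width: 0.002
grip_force: 0.0
```

Request:
{"method": "apply_moves", "body": {
  "targets": [
    [0,[0,0,-0.3],[0,0,0]],
    [0,[0,0,-0.6],[0,0,0]]
  ]
}}

```text
time_s: 20.65
eef_pos: [576.0, 35.5, 41.5]
ee_rot: [0.0, 0.641, 0.768, 0.0]
force: [-1.3, 0.5, 4.4]
grip_width: 0.003
grip_force: 2.3
```

Contact is at z ≈ 41.6, as expected. I press on slowly.

Request:
{"method": "apply_moves", "body": {
  "targets": [
    [0,[0,0,-0.3],[0,0,0]],
    [0,[0,0,-0.6],[0,0,0]]
  ]
}}

```text
time_s: 20.85
eef_pos: [576.0, 35.5, 41.4]
ee_rot: [0.0, 0.641, 0.768, 0.0]
force: [-3.2, -0.2, 8.1]
grip_width: 0.003
grip_force: 4.5
```

Request:
{"method": "apply_moves", "body": {
  "targets": [
    [0,[0,0,-0.3],[0,0,0]],
    [0,[0,0,-0.6],[0,0,0]]
  ]
}}

```text
time_s: 21.05
eef_pos: [576.0, 35.5, 41.0]
ee_rot: [0.0, 0.641, 0.768, 0.0]
force: [-4.7, 1.0, 9.5]
grip_width: -0.002
grip_force: 4.6
```

Request:
{"method": "apply_moves", "body": {
  "targets": [
    [0,[0,0,-0.3],[0,0,0]],
    [0,[0,0,-0.6],[0,0,0]],
    [0,[0,0,-0.9],[0,0,0]]
  ]
}}

```text
time_s: 21.35
eef_pos: [576.0, 35.5, 40.1]
ee_rot: [0.0, 0.641, 0.768, 0.0]
force: [-3.7, 1.5, 9.5]
grip_width: -0.0
grip_force: 4.6
```

Request:
{"method": "apply_moves", "body": {
  "targets": [
    [0,[0,0,-0.3],[0,0,0]],
    [0,[0,0,-0.6],[0,0,0]],
    [0,[0,0,-0.9],[0,0,0]]
  ]
}}

```text
time_s: 21.65
eef_pos: [576.0, 35.5, 39.2]
ee_rot: [0.0, 0.641, 0.768, 0.0]
force: [-4.4, -0.2, 9.2]
grip_width: 0.005
grip_force: 4.6
```

Request:
{"method": "apply_moves", "body": {
  "targets": [
    [0,[0,0,-0.3],[0,0,0]],
    [0,[0,0,-0.7],[0,0,0]],
    [0,[0,0,-1.0],[0,0,0]],
    [0,[0,0,-1.4],[0,0,0]],
    [0,[0,0,-1.7],[0,0,0]],
    [0,[0,0,-2.1],[0,0,0]],
    [0,[0,0,-2.4],[0,0,0]],
    [0,[0,0,-2.8],[0,0,0]],
    [0,[0,0,-3.1],[0,0,0]],
    [0,[0,0,-3.5],[0,0,0]]
  ]
}}

```text
time_s: 22.65
eef_pos: [576.0, 35.5, 35.7]
ee_rot: [0.0, 0.641, 0.768, 0.0]
force: [-4.6, 0.7, 8.3]
grip_width: 0.004
grip_force: 4.6
```

Request:
{"method": "apply_moves", "body": {
  "targets": [
    [0,[0,0,-0.3],[0,0,0]],
    [0,[0,0,-0.7],[0,0,0]],
    [0,[0,0,-1.0],[0,0,0]],
    [0,[0,0,-1.4],[0,0,0]],
    [0,[0,0,-1.7],[0,0,0]],
    [0,[0,0,-2.1],[0,0,0]],
    [0,[0,0,-2.4],[0,0,0]],
    [0,[0,0,-2.8],[0,0,0]],
    [0,[0,0,-3.1],[0,0,0]],
    [0,[0,0,-3.5],[0,0,0]]
  ]
}}

```text
time_s: 23.65
eef_pos: [576.0, 35.5, 32.2]
ee_rot: [0.0, 0.641, 0.768, 0.0]
force: [-4.4, -0.7, 8.6]
grip_width: 0.002
grip_force: 4.6
```

Request:
{"method": "apply_moves", "body": {
  "targets": [
    [0,[0,0,-0.3],[0,0,0]],
    [0,[0,0,-0.6],[0,0,0]],
    [0,[0,0,-0.9],[0,0,0]],
    [0,[0,0,-1.2],[0,0,0]]
  ]
}}

```text
time_s: 24.05
eef_pos: [576.0, 35.5, 31.0]
ee_rot: [0.0, 0.641, 0.768, 0.0]
force: [-3.1, -0.1, 10.0]
grip_width: 0.0
grip_force: 4.6
```

Request:
{"method": "apply_moves", "body": {
  "targets": [
    [0,[0,0,-0.3],[0,0,0]],
    [0,[0,0,-0.6],[0,0,0]]
  ]
}}

```text
time_s: 24.25
eef_pos: [576.0, 35.5, 30.3]
ee_rot: [0.0, 0.641, 0.768, 0.0]
force: [-3.1, 1.0, 9.5]
grip_width: -0.002
grip_force: 4.6
```

Request:
{"method": "apply_moves", "body": {
  "targets": [
    [0,[0,0,-0.2],[0,0,0]],
    [0,[0,0,-0.4],[0,0,0]]
  ]
}}

```text
time_s: 24.45
eef_pos: [576.0, 35.5, 30.0]
ee_rot: [0.0, 0.641, 0.768, 0.0]
force: [-4.2, -0.2, 9.5]
grip_width: -0.0
grip_force: 5.2
```

Request:
{"method": "apply_moves", "body": {
  "targets": [
    [0,[0,0,-0.2],[0,0,0]],
    [0,[0,0,-0.3],[0,0,0]]
  ]
}}

```text
time_s: 24.65
eef_pos: [576.0, 35.5, 29.9]
ee_rot: [0.0, 0.641, 0.768, 0.0]
force: [-4.2, 0.1, 12.4]
grip_width: -0.001
grip_force: 6.2
```

Request:
{"method": "apply_moves", "body": {
  "targets": [
    [0,[0,0,-0.1],[0,0,0]],
    [0,[0,0,-0.2],[0,0,0]]
  ]
}}

```text
time_s: 24.85
eef_pos: [576.0, 35.5, 29.9]
ee_rot: [0.0, 0.641, 0.768, 0.0]
force: [-5.4, 0.1, 13.8]
grip_width: 0.002
grip_force: 7.0
```

The plate has bottomed out: force is rising with z stalled at 29.9. Now I lift off and check.

Request:
{"method": "apply_moves", "body": {
  "targets": [
    [0,[0,0,0.7],[0,0,0]],
    [0,[0,0,1.5],[0,0,0]],
    [0,[0,0,4],[0,0,0]],
    [0,[0,0,12],[0,0,0]],
    [0,[0,0,30],[0,0,0]],
    [0,[0,0,60],[0,0,0]],
    [0,[0,0,90],[0,0,0]],
    [0,[0,0,120],[0,0,0]],
    [0,[4,-20,135],[0,0,0]],
    [0,[8,-40,150],[0,0,0]],
    [0,[8,-40,150],[0,0,0]],
    [0,[8,-40,150],[0,0,0]]
  ]
}}

```text
time_s: 26.05
eef_pos: [583.7, -4.3, 178.5]
ee_rot: [-0.0, 0.641, 0.768, 0.0]
force: [-1.0, 0.2, 0.0]
grip_width: 0.001
grip_force: 0.0
```

Run:
```python
from h import *
a=np.radians(10.25); u=np.array([-np.sin(a),np.cos(a)]); v=np.array([-u[1],u[0]]); c0=np.array([552.3,-2.3])
im,d=capture("wrist"); cv2.imwrite("pics/w4.png",im); C=cloud("wrist",d); q=C[...,:2]-c0; X=q@u;Y=q@v
def h(x0,x1,y0,y1):
    m=(d>0)&(X>x0)&(X<x1)&(Y>y0)&(Y<y1); return m.sum(),np.round(np.median(C[m][:,2]),2)
print("deck",h(-30,10,-60,60),"bat rear",h(24,40,-60,60),"bat left",h(60,150,52,68),"bat right",h(60,150,-68,-45),"bat front",h(140,160,-60,60))
print(ctrl.sense()["force"])
```

```text
deck (np.int64(34359), np.float64(250.12)) bat rear (np.int64(1996), np.float64(30.3)) bat left (np.int64(1854), np.float64(30.36)) bat right (np.int64(2655), np.float64(30.33)) bat front (np.int64(1837), np.float64(30.3))
[-0.67544202 -0.47763246  0.43771096]
```

View pics/w4.png

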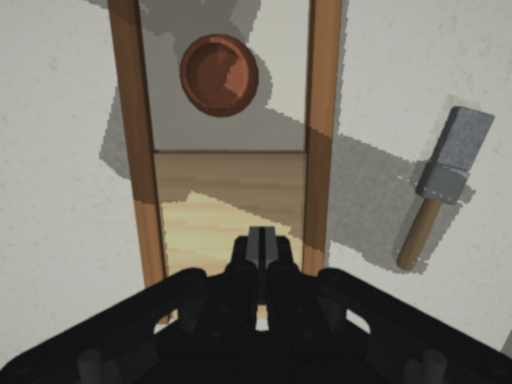

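The bat is level at z 30.3 on all four sides (the deck read 30.5 earlier). The pot stands at (219,76), with the bat's rear edge at row 151. I check its distance to the stop, then hand in.

Run:
```python
from h import *
a=np.radians(10.25); u=np.array([-np.sin(a),np.cos(a)]); c0=np.array([552.3,-2.3])
p=ray("wrist",[(160,150.5),(300,150.5)],30.3); x=(p[:,:2]-c0)@u; print(x)
if (x>15).all(): print(ctrl.finish_job())
```

```text
[17.70413797 17.87496573]
the job is handed in; nothing more can be done
None
```

The job is handed in: the bat was pushed to the end stop and pressed flush, reading level at 30.3 mm on all four sides against a 30 mm deck. Wrist force readings peaked at about 15 N, and the pot is upright and untouched. I steered clear of the mug, jar and brush but did not re-measure them.

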